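Row up moulded casings in the clamping fixture and lock its collar

ROBOT

A 6-joint arm with a two-finger parallel gripper is mounted at the origin on the work surface. World frame = base frame: x ahead of the robot, y to its left, z up, the work surface at z = 0. Lengths are in mm, angles in rad, forces in N, time in s.
With the tool pointing down it reaches from about 300 to 775 mm from the base axis. Payload 14.6 kg.
Tool frame: the origin (TCP) lies on the centre line of the jaws, within the pads' length; the fingertips stand 19 mm ahead of it and the grasp point (between the pads) is the TCP (bot.tip_reach is the distance from the TCP to the fingertips, in mm); y points along the fingers, x is the direction in which the jaws open and shut, and the axes are right-handed (so a half turn about y gives the same grasp; the last joint's range is limited). The gripper opens to 85 mm and grips with 20 to 120 N. Pads are 22 mm wide; open, the fingers measure 114 mm over their backs; the gripper's body (76 mm by 85 mm) begins 54 mm behind the grasp point. The pads swing forward as they close: fully open they stand 13 mm farther back than shut.
Start: joints at [-1.305, 0.3, 1.521, -0, 1.321, -0.067], TCP at [179.673, -519.815, 250.281] pointing down, gripper open.
Joint ranges: [-3.03, 3.03], [-0.79, 2.21], [0.23, 2.52], [-1.04, 4.18], [0, 3.07], [-2.55, 2.55]. Speed limits (rad/s): [2.22, 2.22, 2.57, 3.14, 3.14, 3.14].

INTERFACE

Orientations are given as a unit quaternion [w, x, y, z].
In Python, from rig import bot gives the robot as it stands. Calls block until the motion is done:
- bot.move_to(position, orientation): joint-space move of the TCP to a pose.
- bot.servo_line(position, attitude=None, speed=150, until_force=None): straight line of the TCP; attitude=None keeps the orientation; speed is the mean speed in mm/s. With until_force (N) it stops when the force on the tool has changed by that much, and returns True; else False.
- bot.move_joints(angles): joint-space move.
- bot.move_gripper(opening, grip_force=None): finger opening in mm; grip_force is the grip in N (None keeps the last); returns when the fingers have stopped.
- bot.dwell(seconds).
- bot.ik(position, orientation): joint angles nearest the present ones, or None.
- bot.read_state(): the state.
- bot.read_camera(name): name is "scene" or "top" or "wrist"; returns a dict with "image" (480x640x3 uint8, blue, green, red), "depth" (480x640 float32, mm along the optical axis (not along the pixel's ray), 0 where there is no reading), "fovy" (degrees; the focal length in pixels is half the picture's height over the tangent of half this angle, whatever the lens; pixels are square), "cx", "cy" (the principal point, pixels), "eye" and "attitude" of the camera in the world; the wrist camera has in their place "mount" (4x4, takes a point from camera to tool coordinates, whose origin is the TCP and whose axes are the tool frame's). Camera axes: x right, y down, z forward; pixel columns grow to the right and rows downward; lengths in mm; the calibration is good to about 2 mm. The wrist camera is an equidistant fisheye: a pixel r from the principal point sees the ray r / f radians off the axis. A picture is of the moment at which its call begins: read the wrist's pose just before it.
A pose or a line that the arm cannot do raises bot.MotionError and nothing moves.
- bot.finish_job(): hands the job in, once; it reports no verdict.
The state is a dict: "clock": time; "joint_positions": joint angles; "qvel": joint speeds; "effort": joint torques, N m; "ee_pos": TCP position; "tool_rot": TCP orientation; "ft_force": force on the tool from outside, world axes, zero at the start; "moment": the same for the moment, N m; "grip_width": finger opening in mm.
Only numpy, scipy, OpenCV 4.12 (cv2) and the standard library are available. Lean on these libraries where they do the work, as an engineer would, in place of code of your own. Each camera call takes 0.05 s, during which the arm holds its last target.

TASK

Unlock the empty clamping fixture by turning its lock collar back to the open stop, and draw the sliding jaw fully back. Stand all the loose purple box-shaped casings from the green belt upright in one even row along the fence, one centred on each white index line and square to the fence, starting at the line nearest the collar and leaving no line empty in between; then slide the jaw home so that it holds the row flush against the fence, and turn the collar until its ear points at the long locked mark. Do not disturb the two bottles or the white box, and if a casing gets knocked out of its place, put it right so that everything ends as asked.

Things in the scene. Friction and masses are not known exactly. Their poses are not given: they have to be found in the camera images.
- fixture: Aluminium bed plate fixed to the bench, origin on the bench, z up; bed spans x -150..+60, y -200..+225 mm, top at 6 mm. Dark steel fence bar, 14 mm thick: face at x = +30 mm looking to -x, y -57..+200 mm, top at 20 mm. Collar at the -y end. Five white index lines along x, 48 mm apart, cross bed and fence top.
- slot0 (a point): Index line 0 (nearest the collar, filled first): point on the bed top where the underside centre of a casing lies when it stands on this line flush with the fence (25 mm from the fence face). Fill lines 0, 1, 2, .. in a row, as many as there are casings. Axes as the fixture.
- slot1 (a point): Index line 1 (next one farther from the collar): point on the bed top where the underside centre of a casing lies when it stands on this line flush with the fence (25 mm from the fence face). Fill lines 0, 1, 2, .. in a row, as many as there are casings. Axes as the fixture.
- slot2 (a point): Index line 2 (next one farther from the collar): point on the bed top where the underside centre of a casing lies when it stands on this line flush with the fence (25 mm from the fence face). Fill lines 0, 1, 2, .. in a row, as many as there are casings. Axes as the fixture.
- slot3 (a point): Index line 3 (next one farther from the collar): point on the bed top where the underside centre of a casing lies when it stands on this line flush with the fence (25 mm from the fence face). Fill lines 0, 1, 2, .. in a row, as many as there are casings. Axes as the fixture.
- slot4 (a point): Index line 4 (farthest from the collar): point on the bed top where the underside centre of a casing lies when it stands on this line flush with the fence (25 mm from the fence face). Fill lines 0, 1, 2, .. in a row, as many as there are casings. Axes as the fixture.
- jaw (a joint): Sliding jaw, a dark steel bar 240 mm long (fixture y -50..+190 mm), 12 mm thick, top 21 mm above the bench; stays where left. Value in m = gap between jaw face and fence face minus 0.044: 0.060 is fully drawn back (to the fixture's -x), about 0.006 is home on the 50 mm deep casings.
- jaw_grip (a point): Point on the jaw's upright black handle, 22 mm (fixture x) by 14 mm (fixture y), whose top is 59 mm above the bench. This point is on its centre line, 12 mm below its top, 36 mm behind the jaw face.
- collar (a joint): Lock collar, a knurled steel ring 56 mm across, turning on a fixed vertical column. Value in rad, anticlockwise from above: 0 is the open stop, ear pointing to the fixture's -x (short white mark); 1.25 is locked, ear at the long white mark (0.1 rad either way will do). It can be overturned, up to 1.7. Stays where left.
- collar_axis (a point): Point on the collar's axis, 45 mm above the bench. The collar fills heights 31 to 55 mm; the fixed spindle end in its middle is 26 mm across and reaches 70 mm.
- collar_ear (a point): Point in the collar's radial ear, 48 mm from the axis, at mid height (43 mm above the bench). The ear is a tab 10 mm wide reaching from 28 to 60 mm from the axis, heights 31 to 55 mm.
- open_mark (a point): Short white mark on the dial plate 50 mm from the collar's axis, under the ear at the open stop.
- lock_mark (a point): Long white mark on the dial plate 50 mm from the collar's axis, under the ear when locked.
- casing0: Purple moulded plastic casing, an upright block 50 mm (its x) by 36 mm (its y) by 48 mm high, with a grey key on top; about 90 g. Origin at the centre of its underside, z up. In the row its 50 mm side lies along the fixture's x, either way round. May be absent.
- casing1: Purple moulded plastic casing, an upright block 50 mm (its x) by 36 mm (its y) by 48 mm high, with a grey key on top; about 90 g. Origin at the centre of its underside, z up. In the row its 50 mm side lies along the fixture's x, either way round. May be absent.
- casing2: Purple moulded plastic casing, an upright block 50 mm (its x) by 36 mm (its y) by 48 mm high, with a grey key on top; about 90 g. Origin at the centre of its underside, z up. In the row its 50 mm side lies along the fixture's x, either way round. May be absent.
- casing3: Purple moulded plastic casing, an upright block 50 mm (its x) by 36 mm (its y) by 48 mm high, with a grey key on top; about 90 g. Origin at the centre of its underside, z up. In the row its 50 mm side lies along the fixture's x, either way round. May be absent.
- casing4: Purple moulded plastic casing, an upright block 50 mm (its x) by 36 mm (its y) by 48 mm high, with a grey key on top; about 90 g. Origin at the centre of its underside, z up. In the row its 50 mm side lies along the fixture's x, either way round. May be absent.
- bottle_a: White dropper bottle with yellow nozzle, 38 mm across, 105 mm tall, standing; not to be disturbed. Origin under its centre.
- bottle_b: The second such bottle; not to be disturbed.
- aux_box: Open white plastic box 110 x 150 x 60 mm; not to be disturbed. Origin under its centre.
There are look-alikes about, which are no part of the job. Leave any red look-alike of the casing0 alone. Leave any yellow look-alike of the casing2 alone.

How it is judged:
By the outcome, as a careful person would: the job done as asked, in the order asked, and still so for the second after the job is handed in, with the robot touching nothing.
Of casing0, casing1, casing2, casing3, casing4 only 3 to 5 are there at a start; the rules pass over those that are not, and their reading is None.
At some moment in a run one of casing0, casing1, casing2, casing3, casing4 may be knocked a few centimetres aside while the robot is not near it.
Once in a run the grip may slacken for a moment while it holds something.
It also fails if it takes over 210 s, if anything falls off the work surface, if the arm or the gripper's body presses on something with over 40 N, if the wrist force passes 120 N, or if a joint passes its speed limit or range.

## Working session

There is one attempt and no reset: what is moved stays moved. The work goes in short steps, each a Python script; the robot and the scene stay as the last script left them, time stands still between calls to the robot, and variables do not carry over. Pictures are saved under pics/ and viewed, and the job is handed in when it is done.

```bash
ls; mkdir -p pics
cat > h.py <<'E'
import numpy as np, cv2
from rig import bot
from scipy.spatial.transform import Rotation as R
def rot(q): return R.from_quat([q[1],q[2],q[3],q[0]]).as_matrix()
def quat(M):
    q=R.from_matrix(M).as_quat(); return [q[3],q[0],q[1],q[2]]
def grab(name):
    s=bot.read_state(); c=bot.read_camera(name)
    c['f']=240/np.tan(np.radians(c['fovy'])/2)
    if 'mount' in c:
        T=np.eye(4);T[:3,:3]=rot(s['tool_rot']);T[:3,3]=s['ee_pos'];T=T@np.array(c['mount']);c['R']=T[:3,:3];c['o']=T[:3,3];c['fish']=True
    else:
        a=np.array(c['attitude']); c['R']=a if a.shape==(3,3) else rot(a); c['o']=np.array(c['eye']);c['fish']=False
    return c
def rays(c,uv):
    uv=np.atleast_2d(np.array(uv,float)); x=(uv[:,0]-c['cx'])/c['f'];y=(uv[:,1]-c['cy'])/c['f']
    if c['fish']:
        r=np.hypot(x,y);k=np.where(r>1e-9,np.sin(r)/np.maximum(r,1e-9),1);d=np.stack([x*k,y*k,np.cos(r)],1)
    else: d=np.stack([x,y,np.ones_like(x)],1)
    return d@c['R'].T
def onz(c,uv,z):
    d=rays(c,uv); return c['o']+d*((z-c['o'][2])/d[:,2])[:,None]
def cloud(c):
    v,u=np.mgrid[:480,:640]; d=rays(c,np.stack([u.ravel(),v.ravel()],1)); zc=d@c['R'][:,2]
    P=c['o']+d/np.where(abs(zc)<1e-6,1e-6,zc)[:,None]*c['depth'].ravel()[:,None]; P[c['depth'].ravel()<=0]=np.nan
    return P.reshape(480,640,3)
def proj(c,P):
    p=(np.atleast_2d(P)-c['o'])@c['R']
    if c['fish']:
        rr=np.hypot(p[:,0],p[:,1]);th=np.arctan2(rr,p[:,2]);k=th/np.maximum(rr,1e-9)
        return np.stack([c['cx']+c['f']*p[:,0]*k,c['cy']+c['f']*p[:,1]*k],1)
    return np.stack([c['cx']+c['f']*p[:,0]/p[:,2],c['cy']+c['f']*p[:,1]/p[:,2]],1)
E
python3 - <<'E'
from h import *
for n in ['scene','top','wrist']:
    c=grab(n); cv2.imwrite(f'pics/{n}0.png',c['image']); print(n,c['fovy'],c['cx'],c['cy'],c['o'],c['R'].round(3).tolist())
s=bot.read_state();print(s['clock'],s['tool_rot'],s['ft_force'],bot.tip_reach,rot(s['tool_rot']).round(3))
E
```

```text
pics
scene 45.166438411648336 316.29977746916563 245.93875720818332 [1106.5859903  -838.6786182   737.44201843] [[0.858, 0.299, -0.417], [0.513, -0.501, 0.697], [-0.0, -0.812, -0.584]]
top 57.105249938530534 321.2022876789219 242.76340891803622 [ 438.24293724  -55.80242957 1060.3640611 ] [[0.02, -0.982, 0.19], [-1.0, -0.016, 0.02], [-0.017, -0.19, -0.982]]
wrist 65.70646984690485 318.29234316971736 242.4515845508199 [ 247.50005555 -495.85652333  373.88364794] [[0.327, -0.907, -0.263], [-0.945, -0.315, -0.091], [-0.0, 0.279, -0.96]]
0.15 [ 0.57611359 -0.57570875  0.41051438 -0.41003721] [ 0.38102     0.4327378  -0.43828556] 19.0 [[ 0.327 -0.     0.945]
 [-0.945  0.001  0.327]
 [-0.001 -1.     0.   ]]
```

View pics/scene0.png

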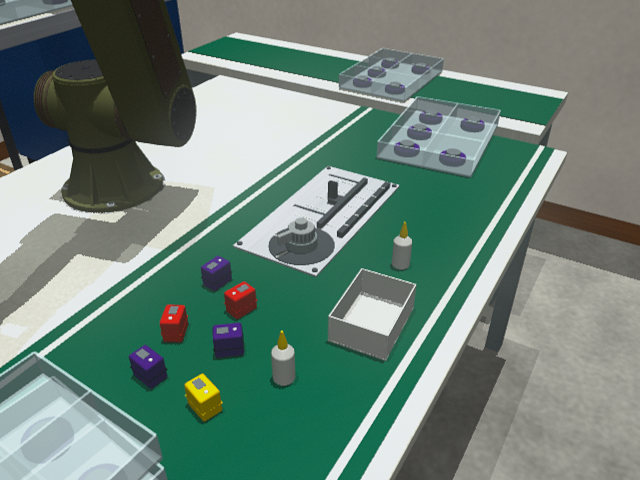

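View pics/top0.png

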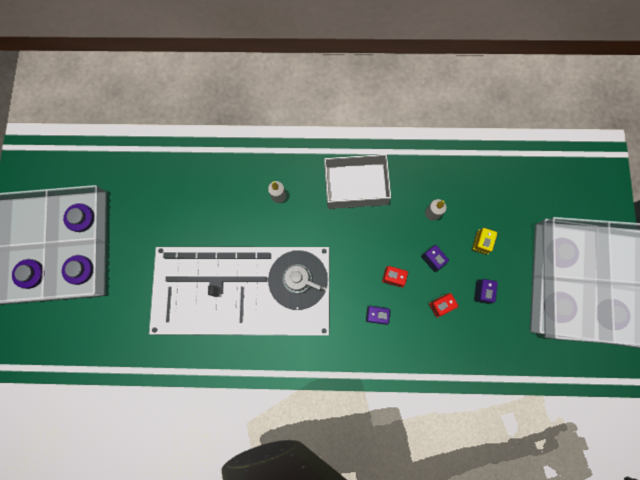

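View pics/wrist0.png

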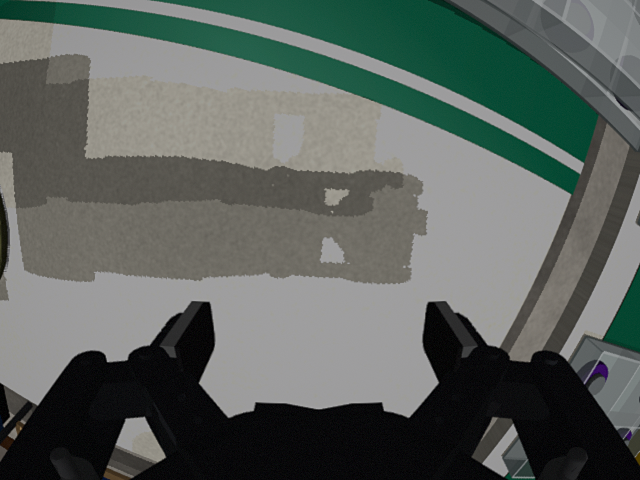

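The top view shows three purple casings, at about (436,258), (487,291) and (378,315). The red ones at (396,276) and (445,305) and the yellow one at (486,240) are look-alikes. The fixture is at (240,290), with the collar at (296,278) and the handle at (216,290). I'll enlarge the image to confirm this and measure.

Run:
```python
from h import *
c=grab('top'); im=c['image']
cv2.imwrite('pics/topA.png',cv2.resize(im[220:340,350:510],None,fx=5,fy=5,interpolation=cv2.INTER_CUBIC))
cv2.imwrite('pics/topB.png',cv2.resize(im[240:340,145:335],None,fx=4.2,fy=4.2,interpolation=cv2.INTER_CUBIC)[:,:800])
d=grab('scene'); cv2.imwrite('pics/scA.png',cv2.resize(d['image'][240:430,110:320],None,fx=3,fy=3,interpolation=cv2.INTER_CUBIC))
P=cloud(c);Q=cloud(d)
hsv=cv2.cvtColor(im,cv2.COLOR_BGR2HSV)
m=cv2.inRange(hsv,(115,80,30),(145,255,255))
n,l,st,ce=cv2.connectedComponentsWithStats(m)
for i in range(1,n):
    if st[i,4]>60:
        p=P[l==i]; z=np.nanpercentile(p[:,2],90); print(ce[i].round(1),st[i,4],'z90',z.round(1),'xy',np.nanmedian(p[p[:,2]>z-6],0).round(1))
hs=cv2.cvtColor(d['image'],cv2.COLOR_BGR2HSV); m=cv2.inRange(hs,(115,80,30),(145,255,255))
n,l,st,ce=cv2.connectedComponentsWithStats(m)
for i in range(1,n):
    if st[i,4]>60:
        p=Q[l==i]; z=np.nanpercentile(p[:,2],90); print('sc',ce[i].round(1),st[i,4],'z90',z.round(1),'xy',np.nanmedian(p[p[:,2]>z-6],0).round(1))
```

```text
[ 79.3 218.1] 434 z90 23.9 xy [689.8 556.2  21.4]
[435.4 256.9] 276 z90 49.4 xy [ 609.2 -300.7   47.3]
[ 78.  269.8] 464 z90 23.8 xy [562.8 544.4  21.6]
[ 28.3 273.9] 465 z90 23.8 xy [551.7 660.9  21.5]
[486.4 290.4] 341 z90 49.1 xy [ 533.5 -416.5   47.2]
[377.2 314.7] 280 z90 49.3 xy [ 471.2 -164.2   47.1]
sc [214.9 266.8] 274 z90 50.0 xy [ 480.3 -169.6   48.3]
sc [212.8 285.1] 72 z90 14.8 xy [ 481.4 -191.4   12.1]
sc [228.  340.1] 804 z90 49.1 xy [ 613.4 -306.    47.8]
sc [148.  366.6] 903 z90 49.0 xy [ 539.5 -425.    47.9]
```

```bash
sleep 1
```

```text
(no output)
```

View pics/topA.png

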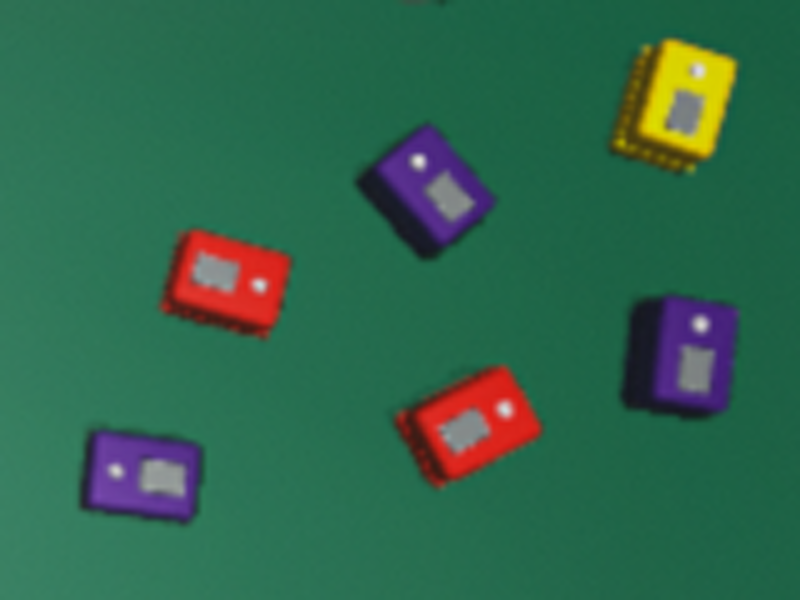

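View pics/topB.png

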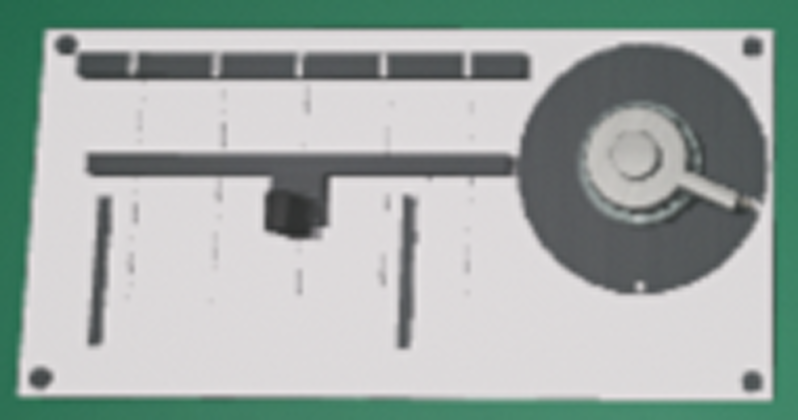

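View pics/scA.png

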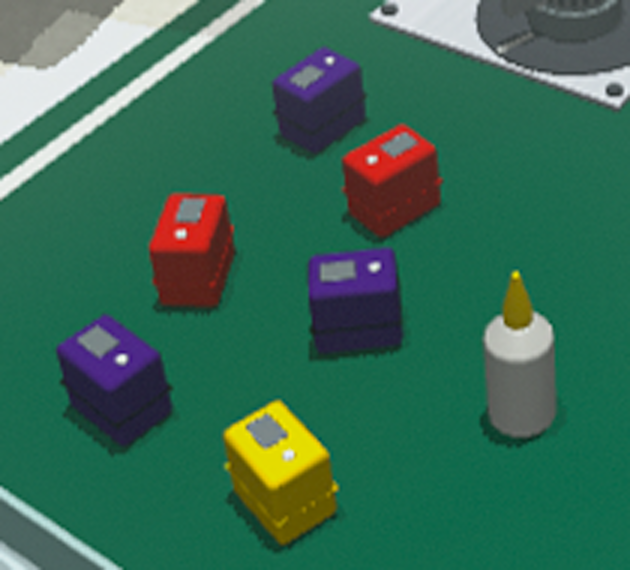

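Each of the three purple casings stands upright, with its key on top at about 48 mm. The red and yellow ones have matching shapes but the wrong colours. Next I'll get a rough fixture pose from the top view, then hover the wrist over it.

```bash
cat >> h.py <<'E'
def Rdown(a): 
    c,s=np.cos(a),np.sin(a); return np.array([[c,0,-s],[s,0,c],[0,-1,0]])
def qd(a): return quat(Rdown(a))
def st(m=''):
    s=bot.read_state(); print(m,'t',round(s['clock'],1),'p',np.round(s['ee_pos'],1),'F',np.round(s['ft_force'],1),'w',round(s['grip_width'],1)); return s
E
python3 - <<'E'
from h import *
c=grab('top'); P=cloud(c)
for n,uv in dict(c1=(154.5,247.5),c2=(329,247),c3=(329,334),c4=(149.5,334),axis=(295.5,277),ear=(321,287),handle=(215,289),fenceL=(163,256),fenceR=(271,256)).items():
    print(n,onz(c,uv,6)[0].round(1),P[int(uv[1]),int(uv[0])].round(1))
for a in (-1.5,0,-1.57+3.14159):
    print(a,bot.ik([450,60,250],qd(a)))
E
```

```text
c1 [623.7 373.6   6. ] [625.8 377.2   0.7]
c2 [632.2 -53.1   6. ] [632.1 -53.1   6.1]
c3 [425.1 -56.5   6. ] [425.  -56.5  -1.9]
c4 [416.6 366.3   6. ] [416.3 371.2  -3.3]
axis [557.5  26.1   6. ] [550.5  22.4  68.3]
ear [534.7 -35.6   6. ] [534.6 -35.6   6.5]
handle [525.2 218.3   6. ] [521.8 207.7  46.9]
fenceL [603.  350.8   6. ] [601.5 347.2  15.5]
fenceR [607.6  87.2   6. ] [608.1  87.6   2.9]
-1.5 [ 5.18440743e-02  8.44035520e-02  1.77863322e+00 -4.44089210e-16
  1.27855589e+00  1.55184407e+00]
0 [ 5.18440743e-02  8.44035520e-02  1.77863322e+00 -4.44089210e-16
  1.27855589e+00  5.18440743e-02]
1.5715899999999998 [ 5.18440743e-02  8.44035520e-02  1.77863322e+00 -4.44089210e-16
  1.27855589e+00 -1.51974593e+00]
```

Run:
```python
from h import *
import pickle
for i,y in enumerate((90,210)):
    bot.move_to([475,y,290],qd(-np.pi/2)); bot.dwell(.3); st()
    c=grab('wrist'); cv2.imwrite(f'pics/wf{i}.png',c['image']); pickle.dump(c,open(f'wf{i}.pkl','wb'))
```

```text
t 3.0 p [475.1  89.8 290. ] F [ 0.3 -0.1  0.4] w 85.1
 t 3.9 p [475.2 209.3 290.1] F [ 0.3 -0.1 -0.1] w 85.3
```

```bash
sleep 1
```

```text
(no output)
```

View pics/wf0.png

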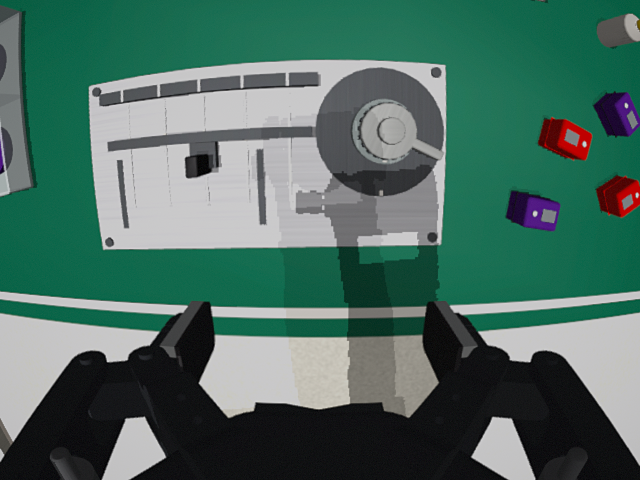

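View pics/wf1.png

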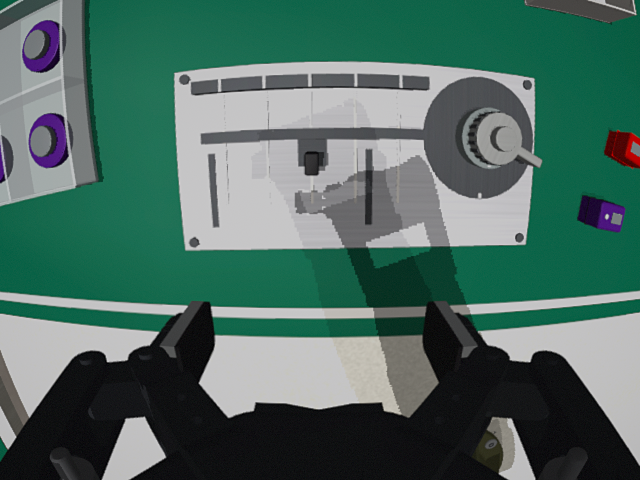

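Run:
```python
from h import *
import pickle
for i in (0,1):
    c=pickle.load(open(f'wf{i}.pkl','rb')); im=c['image']; hsv=cv2.cvtColor(im,cv2.COLOR_BGR2HSV)
    g=(hsv[...,1]<70).astype(np.uint8); g[290:]=0
    n,l,s,ce=cv2.connectedComponentsWithStats(g,connectivity=4)
    k=l[150,250 if i==0 else 340]; m=(l==k).astype(np.uint8); m=cv2.morphologyEx(m,cv2.MORPH_CLOSE,np.ones((9,9)))
    ct=max(cv2.findContours(m,0,1)[0],key=cv2.contourArea)[:,0,:]
    # undistort contour onto plane z=6 then min area rect
    W=onz(c,ct,6)[:,:2].astype(np.float32); r=cv2.minAreaRect(W); print(i,'rect',np.round(r[0],1),np.round(r[1],1),round(r[2],2)); print(cv2.boxPoints(r).round(1).tolist())
    # bolts
    dk=((im.max(2)<90)).astype(np.uint8)
    # depth
    P=cloud(c)
    dd=P[...,2]; 
    sp=(dd>64)&(dd<76)&(m>0); hd=(dd>52)&(dd<64)&(m>0); 
    for nm,mk in (('sp',sp),('hd',hd)):
        n2,l2,s2,c2=cv2.connectedComponentsWithStats(mk.astype(np.uint8))
        for j in range(1,n2):
            if s2[j,4]>30: q=P[l2==j]; print(nm,c2[j].round(1),s2[j,4],np.nanmean(q,0).round(1),np.nanmin(q,0).round(1),np.nanmax(q,0).round(1))
    cv2.imwrite(f'pics/cropf{i}.png',cv2.resize(im[55:260,(80 if i==0 else 165):(80 if i==0 else 165)+390],None,fx=2,fy=2,interpolation=cv2.INTER_CUBIC))
```

```text
0 rect [527.5 159.2] [211.1 426.2] 0.91
[[418.6000061035156, 370.6000061035156], [425.3999938964844, -55.5], [636.4000244140625, -52.20000076293945], [629.7000122070312, 373.8999938964844]]
sp [391.2 130.3] 579 [554.8  23.   70.3] [542.7   9.6  64.2] [567.5  35.3  72.7]
hd [392.8 133.3] 2302 [552.4  18.2  55.4] [526.7 -34.4  52. ] [583.2  51.3  64. ]
hd [192.1 166.9] 319 [521.5 215.1  58.6] [510.6 208.8  52.1] [532.9 223.2  61.8]
1 rect [527.8 152.9] [211.1 438.5] 0.91
[[418.70001220703125, 370.3999938964844], [425.70001220703125, -68.0], [636.7999877929688, -64.5999984741211], [629.7999877929688, 373.79998779296875]]
sp [504.6 138.4] 471 [554.9  24.2  70.1] [542.8   9.8  64.1] [567.8  35.9  73.1]
hd [500.4 140.5] 1724 [552.6  20.8  55.6] [526.3 -33.5  52. ] [583.9  51.7  63.7]
hd [311.3 163.6] 316 [522.  216.4  59.3] [510.8 210.   56.5] [532.2 223.4  62.2]
```

```bash
sleep 1
```

```text
(no output)
```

View pics/cropf1.png

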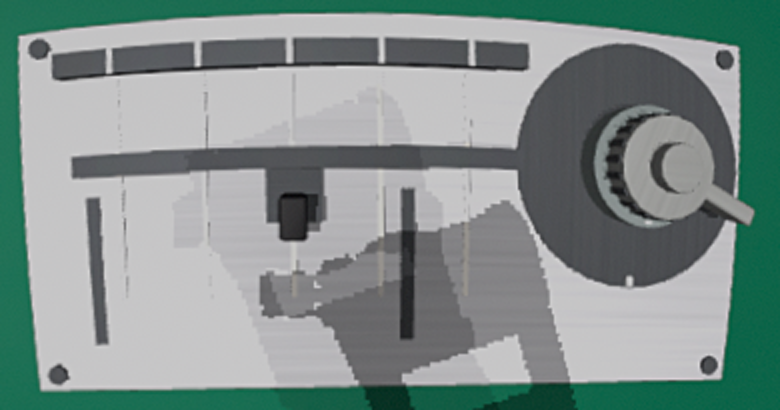

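Run:
```python
from h import *
import pickle
th=.0159;o=np.array([572.7,147.4]);Rf=np.array([[np.cos(th),-np.sin(th)],[np.sin(th),np.cos(th)]])
for i in (0,1):
    c=pickle.load(open(f'wf{i}.pkl','rb')); P=cloud(c); im=c['image']
    fx=lambda p:(p[...,:2]-o)@Rf
    F=fx(P); z=P[...,2]
    m=(abs(z-20)<6)&(F[...,0]>20)&(F[...,0]<55)&(F[...,1]>-60)&(F[...,1]<210)
    # fence top by dark color: cast onto z=20
    v,u=np.mgrid[:480,:640]; W=onz(c,np.stack([u.ravel(),v.ravel()],1),20).reshape(480,640,3); FW=fx(W)
    reg=(FW[...,0]>15)&(FW[...,0]<60)&(FW[...,1]>-70)&(FW[...,1]<215)
    gray=cv2.cvtColor(im,cv2.COLOR_BGR2GRAY).astype(float)
    yb=np.arange(-65,210,1.0); band=(FW[...,0]>33)&(FW[...,0]<41)&reg
    ys=FW[...,1][band]; gs=gray[band]
    prof=np.array([gs[abs(ys-y)<1].mean() if (abs(ys-y)<1).any() else np.nan for y in yb])
    ok=prof>120; 
    n=0
    j=0
    while j<len(yb):
        if ok[j]:
            k=j
            while k<len(yb) and ok[k]: k+=1
            w=prof[j:k]-100; print(i,'light',yb[j],yb[k-1],'c',round((yb[j:k]*w).sum()/w.sum(),1)); j=k
        j+=1
    # face: x-profile
    for y0 in (0,70,140):
        b=(abs(FW[...,1]-y0)<12)&(abs(FW[...,0]-30)<30); xs=FW[...,0][b];g2=gray[b]
        print('x prof',y0,[(x,int(g2[abs(xs-x)<1].mean())) for x in range(14,52,2)])
    # jaw at z=21
    for y0 in (0,30,110,150):
        W2=onz(c,np.stack([u.ravel(),v.ravel()],1),21).reshape(480,640,3);F2=fx(W2)
        b=(abs(F2[...,1]-y0)<6)&(F2[...,0]>-60)&(F2[...,0]<10);xs=F2[...,0][b];g2=gray[b]
        print('jaw',y0,[(x,int(g2[abs(xs-x)<1].mean())) for x in range(-40,0,2) if (abs(xs-x)<1).any()])
```

```text
0 light -65.0 -58.0 c -62.1
0 light -27.0 -23.0 c -25.1
0 light 21.0 25.0 c 23.0
0 light 70.0 73.0 c 71.4
0 light 118.0 121.0 c 119.6
0 light 166.0 169.0 c 167.5
0 light 201.0 209.0 c 205.0
x prof 0 [(14, 200), (16, 200), (18, 200), (20, 200), (22, 200), (24, 200), (26, 204), (28, 128), (30, 56), (32, 93), (34, 92), (36, 91), (38, 92), (40, 91), (42, 88), (44, 150), (46, 202), (48, 199), (50, 199)]
x prof 70 [(14, 198), (16, 198), (18, 197), (20, 197), (22, 198), (24, 196), (26, 202), (28, 158), (30, 65), (32, 109), (34, 106), (36, 102), (38, 107), (40, 108), (42, 105), (44, 155), (46, 201), (48, 199), (50, 198)]
x prof 140 [(14, 199), (16, 198), (18, 198), (20, 198), (22, 197), (24, 198), (26, 202), (28, 140), (30, 51), (32, 86), (34, 85), (36, 85), (38, 85), (40, 84), (42, 81), (44, 145), (46, 201), (48, 198), (50, 197)]
jaw 0 [(-40, 156), (-38, 161), (-36, 186), (-34, 190), (-32, 192), (-30, 193), (-28, 189), (-26, 108), (-24, 84), (-22, 86), (-20, 86), (-18, 85), (-16, 84), (-14, 135), (-12, 195), (-10, 191), (-8, 196), (-6, 195), (-4, 197), (-2, 200)]
jaw 30 [(-40, 200), (-38, 2
[... 1783 characters left out ...]
, (-38, 185), (-36, 182), (-34, 184), (-32, 185), (-30, 185), (-28, 188), (-26, 109), (-24, 77), (-22, 79), (-20, 79), (-18, 78), (-16, 76), (-14, 123), (-12, 186), (-10, 186), (-8, 187), (-6, 186), (-4, 186), (-2, 185)]
jaw 110 [(-40, 183), (-38, 183), (-36, 184), (-34, 184), (-32, 183), (-30, 184), (-28, 184), (-26, 149), (-24, 82), (-22, 83), (-20, 83), (-18, 83), (-16, 82), (-14, 142), (-12, 190), (-10, 192), (-8, 190), (-6, 190), (-4, 190), (-2, 191)]
jaw 150 [(-40, 197), (-38, 197), (-36, 197), (-34, 197), (-32, 196), (-30, 197), (-28, 194), (-26, 113), (-24, 92), (-22, 94), (-20, 94), (-18, 93), (-16, 91), (-14, 146), (-12, 199), (-10, 196), (-8, 196), (-6, 196), (-4, 196), (-2, 196)]
```

The fixture checks out: the fence face is at x=30, the lines are at y=-25, 23, 71, 119 and 167, and the jaw face is at -14, so the jaw value is about 0. Next, the ear angle and axis, plus the mark positions.

```bash
cat >> h.py <<'E'
TH=.0159;O=np.array([572.7,147.4]);RF=np.array([[np.cos(TH),-np.sin(TH)],[np.sin(TH),np.cos(TH)]])
def toF(p): return (np.asarray(p)[...,:2]-O)@RF
def toW(f,z=None):
    w=O+RF@np.asarray(f,float)[:2]; return w if z is None else [w[0],w[1],z]
AX=np.array([-20.,-124.8])
def earq(c):
    P=cloud(c);F=toF(P)-AX;r=np.hypot(F[...,0],F[...,1]);m=(abs(P[...,2]-54.5)<5)&(r>34)&(r<62)&(c['depth']>0)
    # cast ear-top pixels onto z=55
    v,u=np.nonzero(m)
    if len(u)<15: return None
    D=toF(onz(c,np.stack([u,v],1),55))-AX
    d=D.mean(0); return (np.arctan2(d[1],d[0])-np.pi)%(2*np.pi),len(u),np.hypot(D[:,0],D[:,1]).max()
E
python3 - <<'E'
from h import *
import pickle
for i in (0,1):
    c=pickle.load(open(f'wf{i}.pkl','rb')); P=cloud(c); print('ear',earq(c))
    m=((P[...,2]>66)&(P[...,2]<75)&(np.hypot(*(np.moveaxis(toF(P)-AX,-1,0)))<25)).astype(np.uint8)
    ct=max(cv2.findContours(m,0,1)[0],key=cv2.contourArea)[:,0]; W=onz(c,ct,70)[:,:2]; e=cv2.minEnclosingCircle(W.astype(np.float32)); print('spindle',e,toF(np.array(e[0])))
    m=((P[...,2]>50)&(P[...,2]<75)&(np.hypot(*(np.moveaxis(toF(P)-AX,-1,0)))<31)).astype(np.uint8)
    hm=((P[...,2]>54)&(P[...,2]<66)&(np.hypot(*(np.moveaxis(toF(P)-np.array([-50,70]),-1,0)))<30)).astype(np.uint8)
    ct=max(cv2.findContours(hm,0,1)[0],key=cv2.contourArea)[:,0]; W=toF(onz(c,ct,59)); print('handle',W.min(0),W.max(0),W.mean(0))
    cv2.imwrite(f'pics/ear{i}.png',cv2.resize(c['image'][60:210,(310 if i==0 else 415):(310 if i==0 else 415)+145],None,fx=4,fy=4,interpolation=cv2.INTER_CUBIC))
E
```

```text
ear (np.float64(1.159465557533622), 253, np.float64(59.62144414018207))
spindle ((554.5746459960938, 22.779499053955078), 13.094310760498047) [ -20.10444539 -124.31656764]
handle [-60.54002485  61.19405365] [-39.26153405  76.54090439] [-49.9450865   68.86597165]
ear (np.float64(1.1519514408581726), 185, np.float64(59.58920951573245))
spindle ((554.3284301757812, 23.858915328979492), 13.852115631103516) [ -20.3334681  -123.23337314]
handle [-60.52526698  63.26520245] [-39.26587786  76.64020041] [-49.68642077  69.76596232]
```

```bash
sleep 1
```

```text
(no output)
```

View pics/ear0.png

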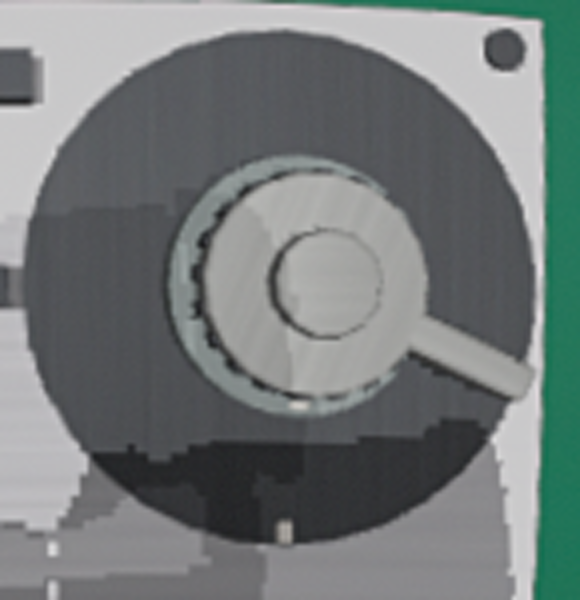

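```bash
cat >> h.py <<'E'
AX=np.array([-20.,-124.4])
def earpose(q,r=46,z=46,da=0):
    phi=np.pi+q; f=AX+r*np.array([np.cos(phi),np.sin(phi)]); return toW(f,z), qd(phi+TH+np.pi/2+da-2*np.pi)
def arc(q0,q1,r=46,z=46,force=None,speed=60,step=.12):
    n=max(1,int(np.ceil(abs(q1-q0)/step)))
    for q in np.linspace(q0,q1,n+1)[1:]:
        p,o=earpose(q,r,z); hit=bot.servo_line(p,o,speed=speed,until_force=force)
        if hit: st('hit at %.3f'%q); return q,True
    return q1,False
E
python3 - <<'E'
from h import *
p,o=earpose(1.16,z=140); print(bot.ik(p,o))
bot.move_gripper(50); bot.move_to(p,o); p,o=earpose(1.16); bot.servo_line(p,speed=120,until_force=15); st('down')
bot.move_gripper(0,grip_force=60); st('grip')
print(arc(1.16,.2)); st('mid')
print(arc(.2,-.06,force=20,speed=30,step=.065)); s=st('end')
print(toF(s['ee_pos'])-AX)
E
```

```text
[-1.04950321e-01  3.89844262e-01  1.67382765e+00 -4.44089210e-16
  1.07792074e+00  2.89946005e-01]
down t 6.8 p [537.4 -19.7  46.7] F [ 0.5 -0.6  0.7] w 50.0
grip t 7.2 p [536.9 -19.7  46.5] F [-5.   2.   6.8] w 9.1
(0.2, False)
mid t 9.3 p [510.1  12.3  46.6] F [-1.1 -6.5  5.2] w 9.1
(-0.06, False)
end t 10.3 p [509.1  21.7  46.6] F [ -3.2 -30.6   5.6] w 9.0
[-45.57437401  -0.26082108]
```

Run:
```python
from h import *
bot.move_gripper(50); p,o=earpose(0.0,z=150); bot.servo_line(p,speed=200)
q=qd(TH-np.pi/2)
bot.move_to(toW([-50,69.3],120),q); bot.servo_line(toW([-50,69.3],48),speed=120,until_force=15); st('down')
bot.move_gripper(0,grip_force=100); s=st('grip'); print(toF(s['ee_pos']))
print(bot.servo_line(toW([-106,69.3],48),speed=60)); st()
print(bot.servo_line(toW([-113,69.3],48),speed=20,until_force=25)); s=st('end'); print(toF(s['ee_pos']))
bot.move_gripper(50); bot.servo_line(toW([-108,69.3],150),speed=200)
bot.move_to([430,100,290],q); bot.dwell(.2); c=grab('wrist'); cv2.imwrite('pics/w2.png',c['image']); print(earq(c))
```

```text
down t 13.0 p [522.1 215.7  48.7] F [-0.1  0.   0.3] w 50.0
grip t 13.5 p [522.  216.2  48.8] F [-1.6  0.7  6.3] w 12.1
[-49.62513561  69.55037051]
False
 t 14.6 p [465.7 215.3  48.8] F [-2.   1.2 10.6] w 12.6
True
end t 14.9 p [461.9 215.3  48.9] F [4.2 0.1 0.4] w 12.0
[-109.65973176   69.64139511]
(np.float64(6.277424874701), 287, np.float64(59.71447855456301))
```

```bash
sleep 1
```

```text
(no output)
```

View pics/w2.png

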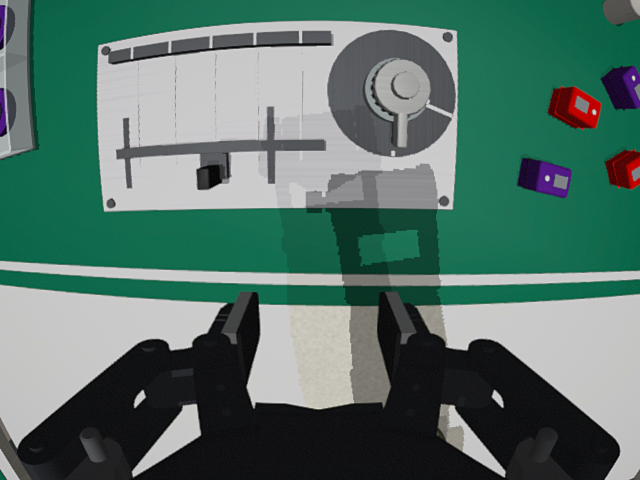

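The collar is at the open stop (q≈-0.006), the jaw is 60 mm back, and the long lock mark is now visible at (440,112). Next I'll measure the casings from two wrist positions.

```bash
cat >> h.py <<'E'
def casings(c,ztop=None,verbose=True,zr=(36,70)):
    """purple top faces: mask+depth; returns list of (center xy, long-axis angle, dims, z)"""
    im=c['image'];hsv=cv2.cvtColor(im,cv2.COLOR_BGR2HSV);P=cloud(c)
    pur=cv2.inRange(hsv,(112,60,25),(150,255,255))>0
    n,l,s,ce=cv2.connectedComponentsWithStats(cv2.morphologyEx(pur.astype(np.uint8),cv2.MORPH_CLOSE,np.ones((7,7))))
    out=[]
    for i in range(1,n):
        if s[i,4]<150: continue
        pz=P[(l==i)&pur&(c['depth']>0)]
        if len(pz)<50: continue
        z=np.nanpercentile(pz[:,2],85)
        if not zr[0]<z<zr[1]: continue
        zt=z if ztop is None else ztop
        top=((l==i)&(P[...,2]>z-5)).astype(np.uint8); top=cv2.morphologyEx(top,cv2.MORPH_OPEN,np.ones((3,3)))
        cs=cv2.findContours(top,0,cv2.CHAIN_APPROX_NONE)[0]
        if not cs: continue
        ct=max(cs,key=cv2.contourArea)[:,0]
        W=onz(c,ct,zt)[:,:2].astype(np.float32); r=cv2.minAreaRect(W); b=cv2.boxPoints(r)
        e1,e2=b[1]-b[0],b[2]-b[1]; e=e1 if np.linalg.norm(e1)>np.linalg.norm(e2) else e2
        ang=np.arctan2(e[1],e[0]); ang=(ang+np.pi/2)%np.pi-np.pi/2
        out.append((np.array(r[0]),ang,tuple(sorted(r[1])),z))
        if verbose: print('px',ce[i].round(0),'xy',np.round(r[0],1),'ang',round(ang,3),'dims',np.round(sorted(r[1]),1),'z',round(float(z),1), 'F',toF(np.array(r[0])).round(1))
    return out
E
python3 - <<'E'
from h import *
for i,y in enumerate((-230,-340)):
    bot.move_to([430,y,270],qd(-np.pi/2)); bot.dwell(.3); st()
    c=grab('wrist'); cv2.imwrite(f'pics/wc{i}.png',c['image']); casings(c)
E
```

```text
t 18.6 p [ 430.2 -229.5  270.1] F [-0.8 -0.  -0.4] w 49.6
px [392.  33.] xy [ 608.1 -301.3] ang 0.691 dims [36.1 49.1] z 49.0 F [  28.2 -449.2]
px [497. 115.] xy [ 533.4 -415.5] ang -0.155 dims [36.4 49.1] z 49.0 F [ -48.3 -562.2]
px [254. 167.] xy [ 474.3 -167.8] ang 1.467 dims [35.3 49.1] z 49.0 F [-103.4 -313.5]
 t 19.4 p [ 430.3 -339.3  270.3] F [-0.4 -0.5  0.3] w 49.9
px [281.  31.] xy [ 607.7 -302.8] ang 0.692 dims [35.4 49.6] z 49.0 F [  27.9 -450.7]
px [399. 106.] xy [ 533.2 -416.6] ang -0.159 dims [35.5 49.4] z 49.1 F [ -48.4 -563.3]
px [155. 171.] xy [ 474.1 -169.1] ang 1.469 dims [35.4 50.2] z 48.8 F [-103.6 -314.9]
```

```bash
sleep 1
```

```text
(no output)
```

View pics/wc1.png

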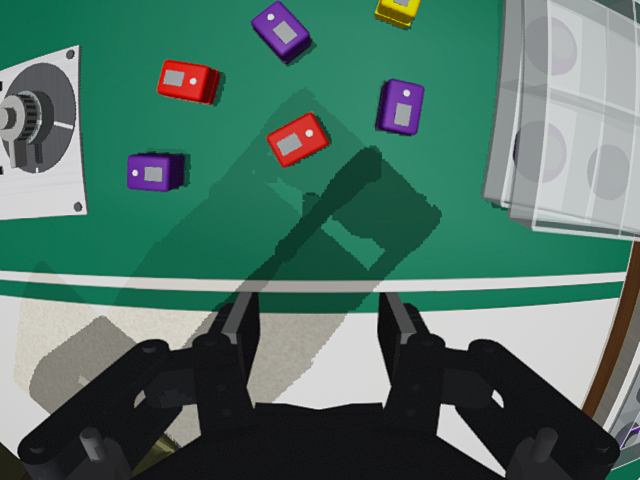

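The three casings agree between both views: 36x50 mm tops at a height of 49, with xy within about 1.2 mm. The targets are the purple ones at (155,171), (281,31) and (399,106) in this image. The red and yellow ones stay where they are. I'm picking casing A first.

```bash
cat >> h.py <<'E'
def wrap(a): return (a+np.pi/2)%np.pi-np.pi/2
def pick(xy,ang,zg=38,force=80):
    j1=np.arctan2(xy[1],xy[0]); a=ang
    a=j1+wrap(ang-j1)   # keeps j6 within +-pi/2
    bot.move_gripper(70)
    bot.move_to([xy[0],xy[1],120],qd(a)); h=bot.servo_line([xy[0],xy[1],zg],speed=130,until_force=12); s=st('at grasp hit=%s'%h)
    bot.move_gripper(30,grip_force=force); s=st('gripped')
    bot.servo_line([xy[0],xy[1],125],speed=130); s=st('lifted')
    return s['grip_width']
def place(k,zg=38,x=2.5,zb=6):
    f=[x,-24.8+48.1*k]
    bot.move_to(toW(f,130),qd(TH)); s=st('above slot')
    if s['grip_width']<40: return False
    bot.servo_line(toW(f,zb+zg+6),speed=120); h=bot.servo_line(toW(f,zb+zg-2),speed=25,until_force=4); st('down hit=%s'%h)
    bot.move_gripper(70); bot.servo_line(toW(f,120),speed=150); return True
def look(x=430,y=100,name=None,z=290):
    bot.move_to([x,y,z],qd(-np.pi/2)); bot.dwell(.25); c=grab('wrist')
    if name: cv2.imwrite(f'pics/{name}.png',c['image'])
    return c
E
python3 - <<'E'
from h import *
print(pick([474.2,-168.5],1.468)); print(place(0))
c=look(430,0,'p0'); casings(c); print(earq(c))
E
```

```text
at grasp hit=False t 21.5 p [ 474.6 -168.9   38.8] F [-0.1 -0.1  0.1] w 69.6
gripped t 21.8 p [ 474.9 -168.8   39.2] F [-0.2 -1.1  6. ] w 48.9
lifted t 22.6 p [ 473.8 -168.3  124.3] F [-0.6  0.3 -0.9] w 48.8
48.77437298464631
above slot t 23.8 p [575.5 121.8 129.5] F [-0.3  0.  -1.6] w 48.9
down hit=True t 24.9 p [576.3 122.7  45.3] F [-1.9  0.5  7. ] w 48.9
True
px [203.  71.] xy [576.3 119.6] ang 0.015 dims [34.8 48.9] z 54.9 F [  3.2 -27.8]
px [569.  67.] xy [ 608.8 -298.8] ang 0.679 dims [38.2 49.4] z 48.9 F [  29.  -446.7]
px [625. 139.] xy [ 533.3 -403.4] ang 0.095 dims [24.2 52.3] z 48.2 F [ -48.2 -550.1]
(np.float64(0.01810767860756357), 298, np.float64(60.09332082298291))
```

```bash
sleep 1
```

```text
(no output)
```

View pics/p0.png

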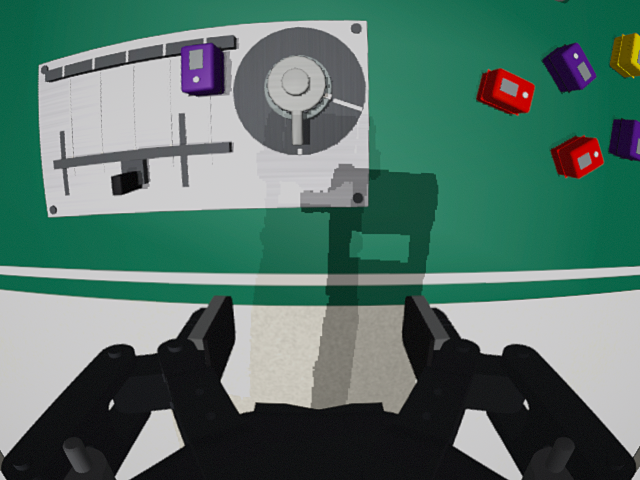

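Casing A stands at line 0, possibly about 2–3 mm towards the collar. I'll check that from straight above later. Now B and C.

Run:
```python
from h import *
pick([607.9,-302.0],.691); print(place(1))
c=look(430,-300); L=casings(c);
```

```text
at grasp hit=False t 30.8 p [ 608.3 -302.2   38.9] F [0.1 0.6 0.3] w 70.0
gripped t 31.1 p [ 608.6 -302.3   39.5] F [-0.8  0.6  6.5] w 48.6
lifted t 31.9 p [ 607.5 -301.8  123.9] F [ 0.1 -0.1 -0.6] w 48.1
above slot t 33.6 p [575.1 170.1 129.9] F [-0.2 -0.6 -1.4] w 48.9
down hit=True t 34.7 p [575.5 171.   45.5] F [-1.8 -0.1  7. ] w 48.7
True
px [431. 110.] xy [ 533.3 -416.4] ang -0.142 dims [35.5 49.4] z 49.1 F [ -48.3 -563.1]
px [ 10. 107.] xy [576.8 104.6] ang -0.013 dims [11.2 49.5] z 47.7 F [  3.4 -42.8]
```

Run:
```python
from h import *
pick([533.3,-416.2],-.155); print(place(2))
c=look(470,145,'p2'); casings(c); c=look(470,190,'p3'); casings(c); print(earq(c)); st()
```

```text
at grasp hit=False t 40.2 p [ 533.7 -416.5   39. ] F [-0.4 -0.2  0.9] w 70.0
gripped t 40.5 p [ 533.9 -416.7   39.5] F [-0.1  0.3  5.4] w 49.1
lifted t 41.4 p [ 533.  -415.9  123.9] F [ 0.1 -0.1 -1.4] w 48.6
above slot t 43.6 p [574.4 218.  130. ] F [-0.3 -0.5 -0.6] w 48.9
down hit=True t 44.7 p [574.7 219.2  45.5] F [-1.9  0.1  6.8] w 48.5
True
px [269. 103.] xy [576.  170.7] ang 0.025 dims [35.4 49.4] z 55.1 F [ 3.7 23.2]
px [343. 104.] xy [576.5 121.8] ang 0.021 dims [35.2 48.9] z 55.3 F [  3.4 -25.7]
px [290. 102.] xy [575.1 217.1] ang 0.02 dims [34.7 49.7] z 55.2 F [ 3.5 69.7]
px [338. 101.] xy [576.2 171.1] ang 0.003 dims [34.3 48.2] z 55.2 F [ 3.8 23.7]
px [386. 105.] xy [577.  122.2] ang 0.034 dims [35.3 49.2] z 55.2 F [  3.9 -25.2]
(np.float64(6.261980579605628), 246, np.float64(59.382003370302726))
 t 48.0 p [470.1 189.4 290.1] F [ 0.1 -0.   0.3] w 70.0
```

```bash
sleep 1
```

```text
(no output)
```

View pics/p2.png

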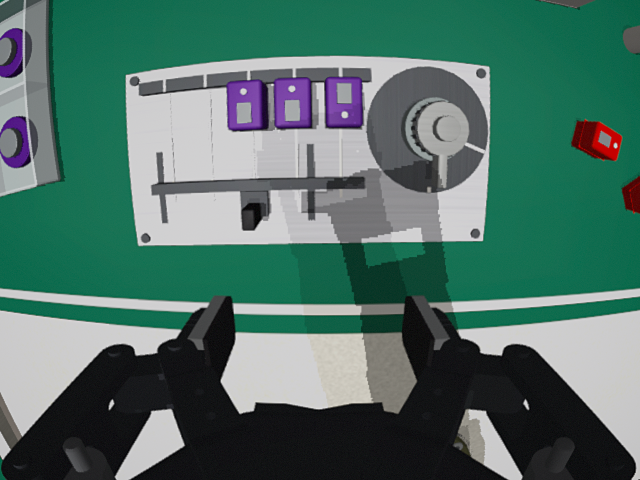

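All three stand in the row, at fixture y -25.5, 23.4 and 69.7. I'll check slot 2 and the fence gaps from closer and straight overhead.

```bash
cat >> h.py <<'E'
def gaps(c):
    v,u=np.mgrid[0:300,0:640]; FW=toF(onz(c,np.stack([u.ravel(),v.ravel()],1),20)); g=cv2.cvtColor(c['image'],cv2.COLOR_BGR2GRAY)[:300].ravel().astype(float)
    b=(FW[:,0]>37)&(FW[:,0]<42)&(FW[:,1]>-55)&(FW[:,1]<198); ys,gs=FW[b,1],g[b]
    out=[]
    for k in range(5):
        y0=-25+48*k; m=(abs(ys-y0)<6)
        if m.sum()<10: continue
        w=np.clip(gs[m]-np.percentile(gs[m],40)-20,0,None); out.append((k,round((ys[m]*w).sum()/w.sum(),1) if w.sum()>50 else None))
    return out
E
python3 - <<'E'
from h import *
for i,y in enumerate((120,168,216)):
    c=look(500,y,f'q{i}',z=230); print('--',y); casings(c); print(gaps(c))
E
```

```text
-- 120
px [319. 133.] xy [577.4 121.3] ang 0.007 dims [34.3 48.6] z 55.1 F [  4.2 -26.2]
px [234. 133.] xy [576.6 170.2] ang 0.016 dims [35.7 48.8] z 55.0 F [ 4.2 22.7]
[(0, np.float64(-24.9)), (1, np.float64(23.1)), (2, np.float64(71.4)), (3, np.float64(119.4)), (4, np.float64(167.6))]
-- 168
px [260. 132.] xy [575.9 216.7] ang -0.01 dims [35.  48.2] z 55.0 F [ 4.3 69.3]
px [315. 130.] xy [576.8 170.9] ang 0.004 dims [34.2 47.8] z 55.2 F [ 4.4 23.5]
px [373. 133.] xy [577.5 122.2] ang 0.026 dims [35.2 48.2] z 55.1 F [  4.4 -25.2]
[(0, np.float64(-25.1)), (1, np.float64(23.2)), (2, np.float64(71.2)), (3, np.float64(119.3)), (4, np.float64(167.5))]
-- 216
px [316. 130.] xy [575.9 217.4] ang 0.02 dims [34.8 48.5] z 55.1 F [ 4.3 69.9]
px [371. 131.] xy [576.7 171.9] ang 0.017 dims [34.3 48.2] z 55.1 F [ 4.4 24.4]
px [426. 136.] xy [577.3 122.7] ang 0.017 dims [35.9 49. ] z 55.1 F [  4.2 -24.8]
[(0, np.float64(-25.2)), (1, np.float64(23.0)), (2, np.float64(70.9)), (3, np.float64(119.1)), (4, np.float64(167.3))]
```

```bash
sleep 1
```

```text
(no output)
```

View pics/q1.png

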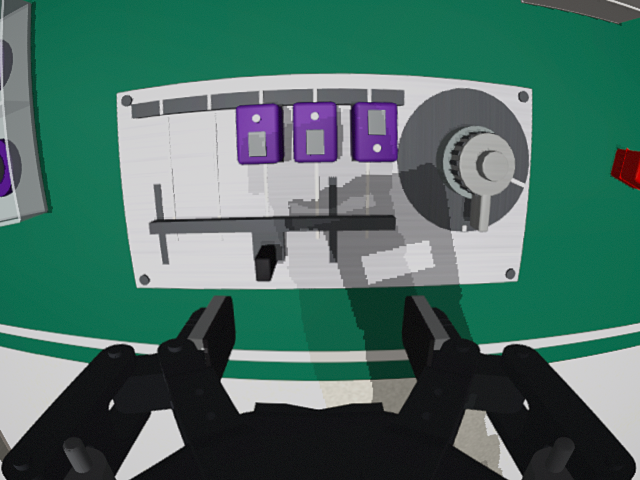

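Spacing is within 0.5 mm at lines 0 and 1, and casing 2 sits about 1.5 mm short of its line. I'll regrasp casing 2 and shift it 1.5 mm.

Run:
```python
from h import *
q=qd(TH); z=44.5
bot.move_gripper(70); bot.move_to(toW([4,69.7],110),q); bot.servo_line(toW([4,69.7],z),speed=120,until_force=12)
bot.move_gripper(30,grip_force=60); st('g'); bot.servo_line(toW([4,69.7],z+5),speed=40); bot.servo_line(toW([3.5,71.3],z+5),speed=20); h=bot.servo_line(toW([3.5,71.3],z-3),speed=25,until_force=4); st(h)
bot.move_gripper(70); bot.servo_line(toW([3.5,71.3],120),speed=150)
for i,y in enumerate((168,216)):
    c=look(500,y,f'r{i}',z=230); print('--',y); casings(c); print(gaps(c))
```

```text
g t 52.6 p [575.8 217.3  45.7] F [-3.7  0.5  6.8] w 49.2
True t 53.4 p [575.4 218.9  45.7] F [-0.5  0.5  6.2] w 49.2
-- 168
px [316. 129.] xy [576.9 170.9] ang 0.005 dims [34.3 48.4] z 55.2 F [ 4.6 23.4]
px [259. 131.] xy [576.3 218.2] ang -0.007 dims [35.  48.7] z 55.0 F [ 4.7 70.7]
px [374. 133.] xy [577.4 122.1] ang 0.028 dims [35.1 48.2] z 55.1 F [  4.3 -25.3]
[(0, np.float64(-25.0)), (1, np.float64(23.0)), (2, np.float64(71.1)), (3, np.float64(119.2)), (4, np.float64(167.4))]
-- 216
px [314. 130.] xy [576.5 219. ] ang 0.014 dims [34.6 48.5] z 55.1 F [ 5.  71.6]
px [371. 131.] xy [576.6 172.1] ang 0.024 dims [34.8 48.1] z 55.1 F [ 4.3 24.6]
px [426. 136.] xy [577.3 122.8] ang 0.037 dims [35.5 49.5] z 55.0 F [  4.3 -24.7]
[(0, np.float64(-25.2)), (1, np.float64(23.1)), (2, np.float64(71.1)), (3, np.float64(119.2)), (4, np.float64(167.3))]
```

Now slide the jaw home.

Run:
```python
from h import *
q=qd(TH-np.pi/2)
bot.move_gripper(50); bot.move_to(toW([-109.7,69.6],120),q); bot.servo_line(toW([-109.7,69.6],48),speed=120,until_force=15)
bot.move_gripper(0,grip_force=110); s=st('grip'); print(toF(s['ee_pos']))
bot.servo_line(toW([-62,69.6],48),speed=50); st('near')
h=bot.servo_line(toW([-52,69.6],48),speed=12,until_force=22); s=st(h); print(toF(s['ee_pos']))
bot.move_gripper(50); s=st('rel'); bot.servo_line(toW([-56,69.6],150),speed=150)
for i,y in enumerate((120,168,216)):
    c=look(500,y,f's{i}',z=230); print('--',y); casings(c);
```

```text
grip t 58.8 p [462.4 215.3  48.9] F [-0.8 -2.3  6.5] w 12.3
[-109.25179562   69.6435965 ]
near t 59.9 p [510.3 216.   48.9] F [ 1.7 -1.9  5.9] w 12.5
True t 60.5 p [516.2 216.1  48.9] F [-2.2 -1.3  6.2] w 12.5
[-55.38052761  69.59742142]
rel t 60.9 p [516.  216.   48.2] F [-0.2  0.   0.5] w 50.4
-- 120
px [319. 131.] xy [578.1 121.1] ang 0.003 dims [34.2 48.3] z 55.1 F [  5.  -26.4]
px [260. 129.] xy [577.4 169.9] ang 0.013 dims [35.5 49.1] z 55.0 F [ 5.  22.5]
px [202. 133.] xy [576.6 222.3] ang 0.008 dims [35.4 48.7] z 54.9 F [ 5.1 74.8]
-- 168
px [315. 129.] xy [577.9 171. ] ang 0.004 dims [34.3 48.4] z 55.1 F [ 5.6 23.5]
px [374. 132.] xy [578.4 122.1] ang 0.017 dims [35.2 48.3] z 55.1 F [  5.2 -25.4]
px [253. 131.] xy [576.7 222.7] ang 0.015 dims [35.5 48.8] z 55.0 F [ 5.2 75.2]
-- 216
px [308. 130.] xy [576.7 223.7] ang 0.014 dims [34.7 48.6] z 55.1 F [ 5.2 76.2]
px [371. 130.] xy [577.6 171.9] ang 0.017 dims [34.3 48.3] z 55.1 F [ 5.3 24.4]
px [426. 135.] xy [578.2 122.5] ang 0.009 dims [35.7 48.8] z 55.0 F [  5.1 -25. ]
```

```bash
sleep 1
```

```text
(no output)
```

View pics/s1.png

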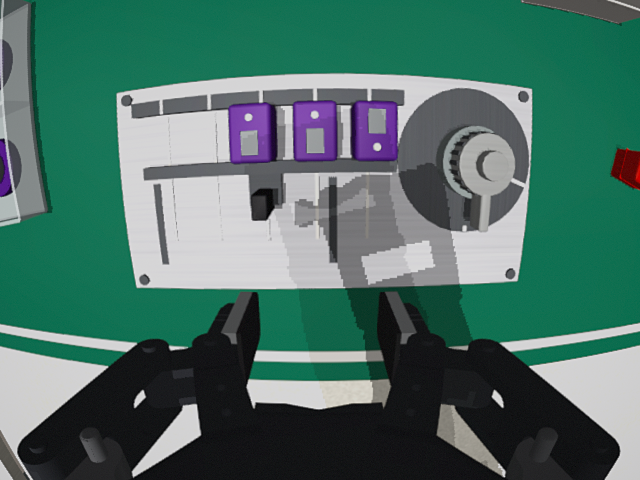

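The jaw is home and flush (all casings at x≈5.1), but casing 2 has been knocked about 4 mm along the fence (y≈75.4 instead of 71.1). I'll draw the jaw back, put casing 2 right and close the jaw again.

```bash
cat >> h.py <<'E'
def jaw(x0,x1,force=22):
    q=qd(TH-np.pi/2); bot.move_gripper(50); bot.move_to(toW([x0,69.6],120),q); bot.servo_line(toW([x0,69.6],48),speed=120,until_force=15)
    bot.move_gripper(0,grip_force=110); s=st('grip'); 
    d=np.sign(x1-x0); bot.servo_line(toW([x1-6*d,69.6],48),speed=50)
    h=bot.servo_line(toW([x1+3*d,69.6],48),speed=12,until_force=force); s=st(h); xe=toF(s['ee_pos'])[0]; print('x',xe)
    bot.move_gripper(50); bot.servo_line(toW([xe,69.6],150),speed=150); return xe
def shift(f0,f1,z=44.5):
    q=qd(TH); bot.move_gripper(70); bot.move_to(toW(f0,115),q); bot.servo_line(toW(f0,z),speed=120,until_force=12)
    bot.move_gripper(30,grip_force=60); st('g'); bot.servo_line(toW(f0,z+5),speed=40); bot.servo_line(toW(f1,z+5),speed=20); h=bot.servo_line(toW(f1,z-3),speed=25,until_force=4); st(h)
    bot.move_gripper(70); bot.servo_line(toW(f1,120),speed=150)
E
python3 - <<'E'
from h import *
jaw(-55.6,-109.5)
c=look(500,216,'t0',z=230); casings(c)
shift([4.5,75.4],[3.5,71.2])
c=look(500,216,'t1',z=230); casings(c)
E
```

```text
grip t 65.7 p [516.3 216.1  48.9] F [-2.2 -2.   6.9] w 11.9
True t 67.5 p [462.3 215.3  48.9] F [ 1.8 -0.4  2.5] w 12.0
x -109.30853143457692
px [309. 128.] xy [577.  223.8] ang 0.004 dims [34.8 48.3] z 55.1 F [ 5.5 76.3]
px [372. 128.] xy [577.7 171.7] ang 0.023 dims [35.4 48.6] z 55.1 F [ 5.4 24.2]
px [427. 133.] xy [578.3 122.5] ang 0.028 dims [35.1 49.3] z 55.0 F [  5.2 -25. ]
g t 72.3 p [575.8 223.   45.7] F [-6.9 -1.3  9.6] w 48.8
True t 73.2 p [575.5 218.8  45.7] F [-0.8  0.   5. ] w 49.1
px [315. 129.] xy [576.6 219.5] ang -0.001 dims [34.3 47.6] z 55.2 F [ 5.1 72.1]
px [372. 129.] xy [577.5 172. ] ang 0.018 dims [34.3 48.3] z 55.1 F [ 5.2 24.5]
px [427. 134.] xy [578.3 122.8] ang 0.025 dims [35.8 48.7] z 55.0 F [  5.3 -24.7]
```

Run:
```python
from h import *
jaw(-109.5,-55.5)
for i,y in enumerate((168,216)):
    c=look(500,y,f'v{i}',z=230); print('--',y); casings(c); print(gaps(c),earq(c))
```

```text
grip t 78.0 p [462.5 215.3  48.9] F [-0.6 -0.8  7.6] w 12.3
True t 79.7 p [516.4 216.1  48.9] F [-2.4 -0.7  6.2] w 12.3
x -55.21553925609844
-- 168
px [316. 128.] xy [577.5 170.8] ang 0.031 dims [34.8 48.6] z 55.1 F [ 5.1 23.3]
px [258. 130.] xy [576.8 218.7] ang 0.015 dims [35.2 48.8] z 55.0 F [ 5.2 71.2]
px [375. 132.] xy [578.1 122.3] ang 0.019 dims [35. 49.] z 55.0 F [  5.  -25.1]
[(0, np.float64(-25.1)), (1, np.float64(23.1)), (2, np.float64(71.1)), (3, np.float64(119.2)), (4, np.float64(167.4))] (np.float64(6.2594508606879184), 334, np.float64(59.44745488218865))
-- 216
px [314. 130.] xy [576.8 219.7] ang 0.004 dims [34.3 49.1] z 55.2 F [ 5.2 72.2]
px [371. 129.] xy [577.5 172. ] ang 0.017 dims [34.3 48.3] z 55.1 F [ 5.2 24.6]
px [426. 134.] xy [578.4 122.5] ang 0.031 dims [35.1 48.8] z 55.0 F [  5.4 -25. ]
[(0, np.float64(-25.3)), (1, np.float64(23.1)), (2, np.float64(71.1)), (3, np.float64(119.2)), (4, np.float64(167.3))] (np.float64(6.248819386493768), 292, np.float64(58.774019602647655))
```

```bash
sleep 1
```

```text
(no output)
```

View pics/v0.png

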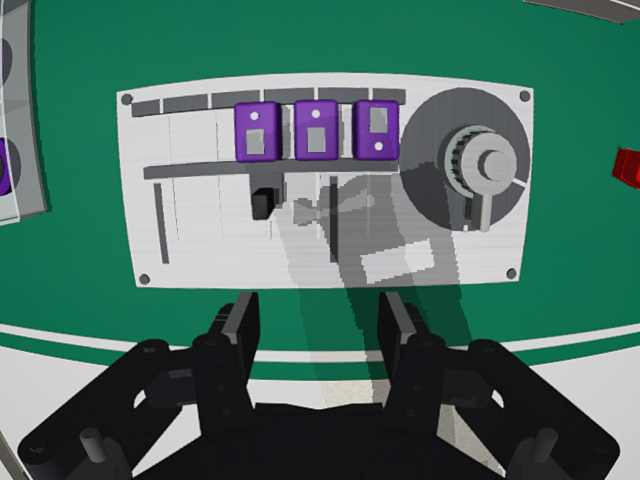

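The row is flush and on its lines, with casing 2 back in place. Next I'll find the lock mark angle, then turn the collar to locked.

Run:
```python
from h import *
c=grab('wrist')
g=cv2.cvtColor(c['image'],cv2.COLOR_BGR2GRAY)
for z in (6,10,16):
    v,u=np.mgrid[0:300,0:640]; D=toF(onz(c,np.stack([u.ravel(),v.ravel()],1),z))-AX; r=np.hypot(*D.T); q=(np.arctan2(D[:,1],D[:,0])-np.pi)%(2*np.pi)
    m=(r>44)&(r<54)&(g[:300].ravel()>150)&(q>.8)&(q<1.6); print(z,m.sum(),np.median(q[m]) if m.any() else None)
p,o=earpose(0,z=140); bot.move_gripper(50); bot.move_to(p,o); p,o=earpose(0); bot.servo_line(p,speed=120,until_force=15); st('down')
bot.move_gripper(0,grip_force=70); s=st('grip'); 
arc(0,1.25); s=st('end'); d=toF(s['ee_pos'])-AX; print('q tool',np.arctan2(d[1],d[0])%(2*np.pi)-np.pi)
bot.move_gripper(50); p,o=earpose(1.25,z=150); bot.servo_line(p,speed=150); 
for i,(x,y) in enumerate(((480,30),(450,130))):
    c=look(x,y,f'x{i}',z=270); casings(c); print(earq(c))
```

```text
6 252 1.2205294997559042
10 247 1.2345290343453899
16 233 1.261249174481338
down t 84.4 p [509.1  22.1  46.7] F [-0.2 -0.4 -0. ] w 50.2
grip t 84.8 p [508.9  21.1  46.6] F [-1.7 -9.3  5.7] w 8.7
end t 87.8 p [540.6 -21.2  46.6] F [-7.5 -0.2  9.8] w 8.9
q tool 1.2443690420873752
px [181. 116.] xy [578. 120.] ang 0.019 dims [35.8 48.9] z 54.9 F [  4.9 -27.5]
(np.float64(1.2605857492563084), 310, np.float64(60.64002066739902))
px [249.  81.] xy [576.6 170.2] ang 0.017 dims [35.4 49.5] z 55.0 F [ 4.2 22.7]
px [328.  81.] xy [577.2 121.2] ang 0.024 dims [34.6 49.1] z 55.1 F [  4.1 -26.3]
(np.float64(1.2528019104042727), 259, np.float64(60.17783262281622))
```

```bash
sleep 1
```

```text
(no output)
```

View pics/x0.png

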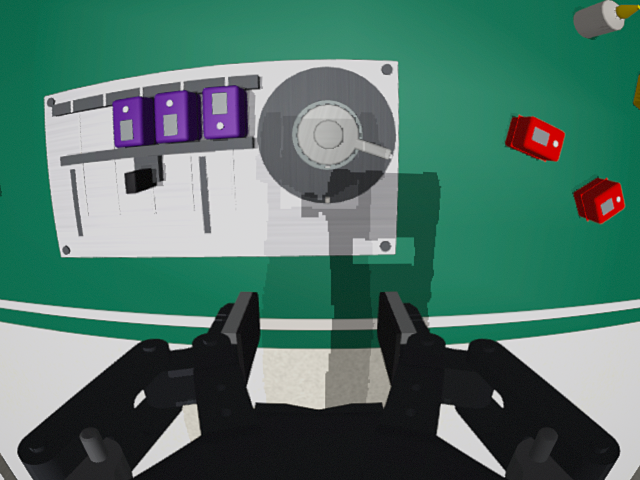

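The ear is at q≈1.25, and the row looks intact. I'll make final checks from overhead and from the fixed cameras.

Run:
```python
from h import *
for i,y in enumerate((168,216)):
    c=look(500,y,f'y{i}',z=230); print('--',y); casings(c); print(gaps(c),earq(c))
    hm=toF(cloud(c)); P=cloud(c); m=(abs(P[...,2]-59)<4)&(np.hypot(hm[...,0]+56,hm[...,1]-70)<25); v,u=np.nonzero(m); print('handle',toF(onz(c,np.stack([u,v],1),59)).mean(0))
bot.move_joints([-1.305,.3,1.521,0,1.321,-.067]); bot.dwell(2)
st()
for n in('top','scene'):
    c=grab(n); cv2.imwrite(f'pics/{n}F.png',c['image'])
    if n=='top': casings(c)
```

```text
-- 168
px [315. 129.] xy [577.6 170.7] ang 0.018 dims [34.9 48.7] z 55.2 F [ 5.2 23.2]
px [374. 132.] xy [578.4 122.2] ang 0.017 dims [35.3 48.3] z 55.1 F [  5.3 -25.3]
px [258. 131.] xy [576.7 218.8] ang 0.01 dims [35.  48.8] z 55.0 F [ 5.2 71.3]
[(0, np.float64(-25.0)), (1, np.float64(23.2)), (2, np.float64(71.3)), (3, np.float64(119.4)), (4, np.float64(167.4))] (np.float64(1.2547924025213772), 255, np.float64(60.10037362914699))
handle [-55.36507021  69.87427441]
-- 216
px [314. 130.] xy [576.8 219.7] ang 0.004 dims [34.3 49.1] z 55.2 F [ 5.3 72.2]
px [371. 130.] xy [577.6 172. ] ang 0.017 dims [34.3 48.3] z 55.1 F [ 5.3 24.5]
px [426. 135.] xy [578.2 122.7] ang 0.022 dims [35.8 49.1] z 55.0 F [  5.1 -24.7]
[(0, np.float64(-25.2)), (1, np.float64(23.0)), (2, np.float64(71.0)), (3, np.float64(119.2)), (4, np.float64(167.3))] (np.float64(1.2531726858489494), 212, np.float64(59.79106636831646))
handle [-55.62503855  70.03185496]
 t 97.5 p [ 179.4 -519.9  250.2] F [ 0.5 -1.3 -0.2] w 49.9
px [233. 266.] xy [574.1 217.2] ang 0.017 dims [33.8 46.6] z 54.6 F [ 2.5 69.7]
```

```bash
sleep 1
```

```text
(no output)
```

View pics/topF.png

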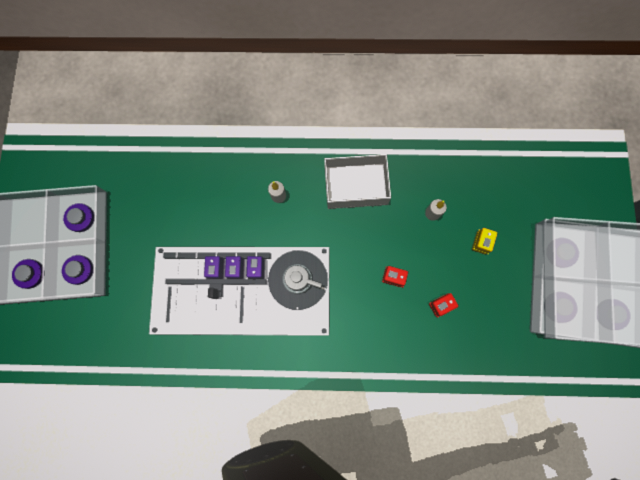

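View pics/sceneF.png

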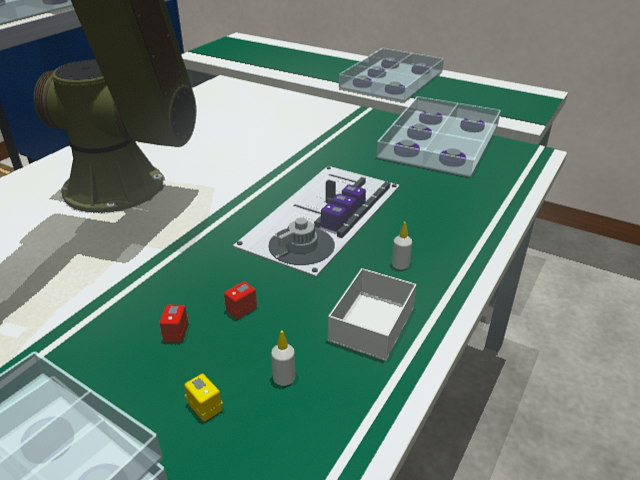

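The final pictures show the three purple casings in the row at top-view pixels (212,267), (233,267) and (255,267). The collar is locked, and the bottles (277,190) and (437,208), box (357,182) and look-alikes haven't moved. I'm handing it in.

Run:
```python
from h import *
bot.finish_job(); st()
```

```text
the job is handed in; nothing more can be done
the job is handed in; nothing more can be done
```

The job is done and handed in at about 97 s on the robot's clock, with nothing touching the fixture. I turned the collar back to the open stop and drew the jaw back 60 mm. The three purple casings then went on lines 0, 1 and 2, the jaw was slid home, and the collar was turned to the locked mark.

- **Correction on the way:** when the jaw first closed, casing 2 had moved about 4 mm along the fence. I drew the jaw back, put the casing right and closed the jaw again. I don't know whether this was the announced knock or came from my own moves.
- **Casings:** in the last wrist-camera views (two positions), they stand at fixture y of about -25, 24 and 72. The lines measure -25, 23 and 71. The two views differ by up to about 1.3 mm, so line centring is certain only to about 1.5 mm. All three are flush at x about 5.2 and square to within about 0.02 rad.
- **Jaw and collar:** the jaw handle measures -55.5, which puts the jaw on the casings at about 0.0055. The ear is at about 1.25 rad; I measured the lock mark at 1.22 to 1.26 rad, depending on the dial height assumed.
- **Everything else:** the bottles, the white box and the red and yellow look-alikes look unmoved in the fixed-camera pictures.
- **Check that disagreed:** the fixed top camera picked up only one row member in its automatic measurement and put it at x 2.5, y 69.7. It sees the row at an angle and in few pixels, so I relied on the closer wrist views.

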